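# Gather the stand's brass fittings in one corner of their tray

### The job

The four brass fittings for the display stand lie scattered in the mulberry carrying tray. Pick the tray up and tilt it so that all of them slide together into the corner nearest the white dish, ready for me to pick out into it; do not touch the fittings, spill any, or disturb the things standing round the tray. Finish still holding the tray steady in the air, clear of the table and tilted down towards that corner, with the fittings at rest there.

Things in the scene. Friction and masses are not known exactly. Their poses are not given: they have to be found in the camera images.
- tray: mulberry carrying tray with slick black-lacquered floor, brass-bound corners and a bridge handle, about 0.34 kg empty, loose on the table. Outside 206 (x) x 156 (y) x 40 mm high, walls 7 mm, floor 6 mm: inside 192 x 142 mm, 34 mm deep. Origin: centre of its underside; x along the length, y across, z up. Fittings start to slide at a slope of 10 to 15 degrees
- handle (a point): centre of the tray's handle bar, 82 mm above the tray's underside: a fixed straight flat wooden bar lengthwise (tray x) over the middle of the tray, 206 mm long, 14 mm wide (tray y), 20 mm high, its top 92 mm above the underside, on an upright at the middle of each short wall; open below and beside it
- corner_pp (a point): the +x, +y corner of the tray's inner floor, where floor and both walls meet, 6 mm above the underside (moves with the tray). To run along a wall right into a corner the fittings need up to 27 degrees when tipped diagonally, or some 20 degrees towards one wall and then towards the other
- corner_pm (a point): the +x, -y corner of the tray's inner floor, where floor and both walls meet, 6 mm above the underside (moves with the tray)
- corner_mp (a point): the -x, +y corner of the tray's inner floor, where floor and both walls meet, 6 mm above the underside (moves with the tray)
- corner_mm (a point): the -x, -y corner of the tray's inner floor, where floor and both walls meet, 6 mm above the underside (moves with the tray)
- toggle_1: loose brass turn-button for the display stand, 13 g: flat bar with round ends, 24 x 9 x 7 mm, with an 8 mm round boss standing 2 mm higher at its middle. It lies flat in the tray. Origin: centre of its underside, x along the bar, z up
- toggle_2: loose brass turn-button for the display stand, 13 g: flat bar with round ends, 24 x 9 x 7 mm, with an 8 mm round boss standing 2 mm higher at its middle. It lies flat in the tray. Origin: centre of its underside, x along the bar, z up
- rose_1: loose round brass seat of a turn-button, 13 g: disc of 16 mm diameter, 7 mm thick, with an 8 mm raised centre 2 mm higher. It lies flat in the tray. Origin: centre of its underside, z up
- rose_2: loose round brass seat of a turn-button, 13 g: disc of 16 mm diameter, 7 mm thick, with an 8 mm raised centre 2 mm higher. It lies flat in the tray. Origin: centre of its underside, z up
- dish: shallow white porcelain dish, 92 mm across the rim, 26 mm high, empty, standing on the table beside a long wall of the tray, near one of its four corners; which one differs from time to time (the nearest corner is judged with the tray where it is finally held). Origin: centre of its underside
- incense_box: round turquoise glazed incense box with its lid on, 62 mm diameter, 40 mm high, beside another corner of the tray. Fragile. Origin: centre of its underside
- tea_caddy: ridged brown Seto tea caddy with an ivory lid, 65 mm diameter, 79 mm high, beside another corner of the tray. Fragile. Origin: centre of its underside
- lid_rest: copper kettle-lid rest, a waisted cup 56 mm diameter, 48 mm high, beside another corner of the tray. Origin: centre of its underside
Things that resemble listed ones, but are neither listed nor needed, are in the scene too. Leave any green or turquoise look-alike of the tea_caddy alone.

How it is judged:
By the outcome, as a careful person would: the job done as asked, in the order asked, and still so for the second after the job is handed in, while the arm keeps its last pose, push and grip.
It also fails if it takes over 38 s, if anything falls off the work surface, if the arm or the gripper's body presses on something with over 40 N, if the wrist force passes 120 N, or if a joint passes its speed limit or range.

### The arm

A 6-joint arm with a two-finger parallel gripper is mounted at the origin on the work surface. World frame = base frame: x ahead of the robot, y to its left, z up, the work surface at z = 0. Lengths are in m, angles in rad, forces in N, time in s.
With the tool pointing down it reaches from about 0.225 to 0.725 m from the base axis. Payload 3.1 kg.
Tool frame: the origin (TCP) lies midway between the tips of the shut fingers; the grasp point (between the pads) lies 19 mm behind it; z points along the fingers, y is the line along which they close (so a half turn about z gives the same grasp; the last joint's range is limited). The gripper opens to 85 mm and grips with 20 to 120 N. Pads are 22 mm wide; open, the fingers measure 114 mm over their backs; the gripper's body (76 mm by 85 mm) begins 54 mm behind the grasp point. The pads swing forward as they close: fully open they stand 13 mm farther back than shut.
Start: joints at [1.162, 0.048, 0.099, 1.622, 0, 1.443], TCP at [0.145, 0.504, 0.231] pointing down, gripper open.
Joint ranges: [-2.91, 2.91], [-0.99, 1.94], [-1.21, 1.42], [-2.12, 2.29], [-1.49, 1.47], [-3.14, 3.14]. Speed limits (rad/s): [2.79, 2.79, 3.14, 3.14, 3.14, 3.14].

### API

Orientations are given as a unit quaternion [x, y, z, w].
In Python, from cell import get_obs, read_camera, get_calibration, hand_in, find_in, cut_out gives the robot as it stands. The module is installed in compiled form; this text tells all that it offers.
- The arm moves only by the shell command python3 -m jog 'ROWS' [OPENING] [FORCE]. ROWS is text: rows parted by semicolons, each of 6 numbers parted by spaces: the shift along the tool's x, y, z in units of 25 cm (1.0 is 25 cm), then the turn, a rotation vector about the tool's x, y, z in units of pi rad (1.0 is pi rad). A call has 1 to 5 rows; each row is the pose to reach, as a shift and turn from the pose commanded when the call began, along the tool's axes at that moment, turning the shorter way round; what a row does not reach only later rows make up. A row lasts 1/8 s, in which the tool goes at most 62.5 mm and 10.7 degrees, less where a joint would pass 70% of its speed; a pose out of reach is approached as far as the arm can. A call with a number of a shift or a turn outside -1 to 1 is refused whole. A call with a gripper value outside its range is refused whole. OPENING is the closure, from -1 (fully open) to 1 (shut), set as the call begins (- or left out, the last holds). The fingers move at their own pace and stop on an object; FORCE is the grip in N (left out, the last holds). Time passes only in rows, so rows that repeat a pose let the fingers close. It gives the time, the measured TCP pose, the force, the opening and the grip force at its end, in the units of the state.
- get_obs(): the state, without advancing time (a new reading comes with each control period).
- read_camera(name): name is "side" or "top"; returns (picture, depth): 420x560x3 uint8, red, green, blue; 420x560 float32, m along the optical axis (not along the pixel's ray), 0 where there is no reading.
- get_calibration(name): a dict with "fov_y" (degrees; the focal length in pixels is half the picture's height over the tangent of half this angle, whatever the lens; pixels are square), "cx", "cy" (the principal point, pixels), "rvec" (rotation vector, rad) and "tvec" (3), from world to camera coordinates, as OpenCV has them. Camera axes: x right, y down, z forward; pixel columns grow to the right and rows downward; lengths in m; the calibration is good to about 2 mm. A picture is of the moment at which its call begins. get_calibration takes no time and is no camera call.
- hand_in(): hands the job in; it is judged then, once.
Trained networks look in the newest picture that a camera, given by its name, has taken for a name from the list of things; names that differ only in an ending like _2 or _b are one class to them, and where a whole thing is asked for, a point or a joint stands for the part that bears it (a point fixed in the world has none). Each returns a list of dicts, best first, with "score" (0 to 1); they miss things now and then, are a little off and sometimes report something else, mostly with a low value. They report only what shows in the picture. A call takes as long as a camera call. They do not tell look-alikes from the thing itself.
- find_in(target, camera): "position" ([x, y, z] in m, in the coordinates of the camera as it stood for that picture, good to about 4 mm: the middle of the surface that is visible of it).
- cut_out(target, camera): "mask" (420x560 bool, what is visible of it).
The state is a dict: "time_s": time; "joint_pos": joint angles; "joint_velocities": joint speeds; "tau": joint torques, N m; "position": TCP position; "tool_rot": TCP orientation; "wrist_force": force on the tool from outside, world axes, zero at the start; "moment": the same for the moment, N m; "width": finger opening in m; "finger_force": force on a finger pad.
Only numpy, scipy, OpenCV 4.12 (cv2) and the standard library are available. Lean on these libraries where they do the work, as an engineer would, in place of code of your own. Each camera call takes 0.05 s, during which the arm holds its last target. There are 200 camera calls.

## Working session

There is one attempt and no reset: what is moved stays moved. The work goes in short steps, Python scripts to look and compute and a shell command to move; the robot and the scene stay as the last step left them, time stands still between calls to the robot, and variables do not carry over. Pictures are saved under pics/ and viewed, at most 10 in all, crops included, and the job is handed in when it is done.

```bash
mkdir -p pics
cat > h.py <<'E'
import numpy as np, cv2
from cell import *
from scipy.spatial.transform import Rotation as R
def cam(n):
    c=get_calibration(n); f=210/np.tan(np.radians(c['fov_y'])/2)
    return c,f,R.from_rotvec(np.ravel(c['rvec'])).as_matrix(),np.ravel(c['tvec'])
def c2w(n,p):
    c,f,M,t=cam(n); return (np.asarray(p)-t)@M
def cloud(n,d):
    c,f,M,t=cam(n); v,u=np.mgrid[:420,:560]
    P=np.stack([(u-c['cx'])*d/f,(v-c['cy'])*d/f,d],-1); return (P-t)@M
def mv(s):
    pass
E
python3 - <<'E'
from h import *
np.set_printoptions(precision=4,suppress=True)
for n in ['top','side']:
    im,d=read_camera(n); cv2.imwrite(f'pics/{n}0.png',im[:,:,::-1]); np.save(f'{n}0.npy',d)
    for k in ['tray','handle','dish','incense_box','tea_caddy','lid_rest','toggle_1','rose_1']:
        print(n,k,[(round(r['score'],2),c2w(n,r['position']).round(3).tolist()) for r in find_in(k,n)][:4])
    if n=='top':
        W=cloud(n,d)
        m=cut_out('tray',n)[0]['mask']; np.save('traymask.npy',m)
        w=W[m&(d>0)]; print(w.min(0),w.max(0))
        hb=w[w[:,2]>.075]; 
        for z0,z1 in [(.075,.1),(.03,.05)]:
            q=w[(w[:,2]>z0)&(w[:,2]<z1)][:,:2].astype(np.float32); print(len(q),cv2.minAreaRect(q))
    print(get_calibration(n))
print(get_obs())
E
```

```text
top tray [(0.96, [0.579, -0.08, 0.002])]
top handle [(0.93, [0.583, -0.078, 0.004])]
top dish [(0.76, [0.703, 0.084, 0.017])]
top incense_box [(0.88, [0.451, -0.234, 0.034]), (0.74, [0.581, -0.081, 0.008])]
top tea_caddy [(0.9, [0.573, -0.25, 0.063]), (0.87, [0.681, -0.246, 0.06]), (0.53, [0.701, 0.083, 0.015])]
top lid_rest [(0.73, [0.462, 0.097, 0.029])]
top toggle_1 []
top rose_1 []
[ 0.4748 -0.1713 -0.0051] [ 0.6977 -0.0017  0.0984]
456 ((0.5804760456085205, -0.08140841871500015), (0.026430431753396988, 0.20488037168979645), 87.94874572753906)
636 ((0.5801436305046082, -0.0815001055598259), (0.15592630207538605, 0.20621012151241302), 88.22185516357422)
{'fov_y': 51.447465844450335, 'cx': 269.0580023463532, 'cy': 210.37999311187832, 'rvec': array([ 2.1763, -2.1845,  0.064 ]), 'tvec': array([0.011 , 0.5763, 1.1864])}
side tray [(0.83, [0.581, -0.083, 0.017])]
side handle [(0.68, [0.581, -0.086, 0.018])]
side dish [(0.96, [0.703, 0.099, 0.014])]
side incense_box [(0.6, [0.446, -0.248, 0.036]), (0.45, [0.581, -0.087, 0.019])]
side tea_caddy [(0.74, [0.569, -0.27, 0.062]), (0.74, [0.7
[... 178 characters left out ...]
8, 0.036]), (0.45, [0.541, -0.117, 0.011])]
{'fov_y': 48.72075914422341, 'cx': 286.5640461606839, 'cy': 208.73314893982885, 'rvec': array([ 2.3855, -0.4646,  0.1784]), 'tvec': array([-0.5501,  0.1999,  0.9846])}
{'time_s': 0.95, 'joint_pos': array([1.1622, 0.0479, 0.0992, 1.622 , 0.    , 1.443 ]), 'joint_velocities': array([-0.0001, -0.0017,  0.0002, -0.0004, -0.0005, -0.0003]), 'tau': array([  0.0002, -33.8645,  32.0166,   0.0009,  -0.0001,  -0.    ]), 'position': array([0.1455, 0.5044, 0.2314]), 'tool_rot': array([0.1399, 0.9902, 0.    , 0.    ]), 'wrist_force': array([-0.2622, -0.6728,  0.204 ]), 'moment': array([0.0047, 0.0179, 0.0209]), 'finger_force': 0.0, 'width': 0.08564284941820338}
```

View pics/top0.png

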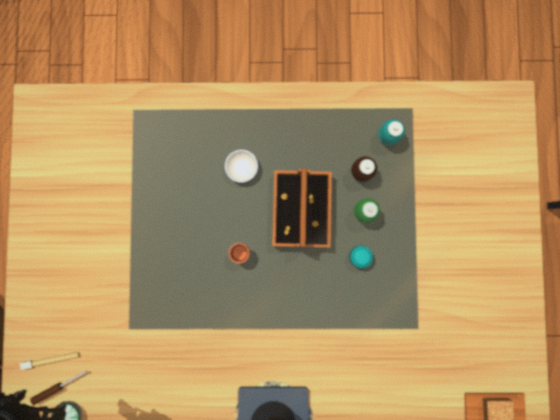

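View pics/side0.png

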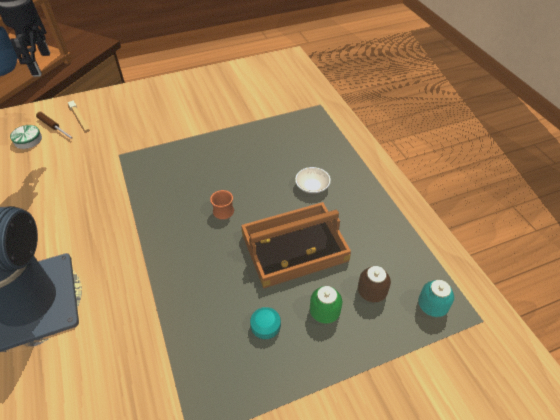

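The top view shows the tray at (302,209), the dish at upper left (241,166), the lid rest at (239,254), and the caddy and incense box on the right. In the side view the dish is at (312,181), beside the tray's far +x/+y corner. So the goal corner is world +x,+y, and the handle runs along world x at about -1.9°.

```bash
cat >> h.py <<'E'
YAW=-1.95
def want(p,tilt=(0,0)):
    """tilt: degrees, (down towards tray +x, down towards tray +y)"""
    o=get_obs(); T=R.from_quat(o['tool_rot'])
    B=R.from_euler('z',YAW,degrees=True)*R.from_rotvec([-np.radians(-tilt[1])*-1 if 0 else -np.radians(tilt[1]),np.radians(tilt[0]),0])
    G=B*R.from_matrix(np.diag([-1.,1,-1]))
    s=T.inv().apply(np.asarray(p)-o['position'])/.25; r=(T.inv()*G).as_rotvec()/np.pi
    print('t',round(o['time_s'],2),'shift',s.round(3),'turn',r.round(4))
E
python3 -c "
from h import *
want((.5805,-.0815,.20)); want((.5805,-.0815,.064))"
```

```text
t 0.95 shift [-2.321 -1.77   0.125] turn [ 0.      0.     -0.0785]
t 0.95 shift [-2.321 -1.77   0.669] turn [ 0.      0.     -0.0785]
```

```bash
python3 -m jog '-0.15 -0.11 0 0 0 -0.02; -0.35 -0.26 0 0 0 -0.04; -0.55 -0.41 0 0 0 -0.06; -0.75 -0.56 0 0 0 -0.0785; -0.95 -0.72 0 0 0 -0.0785' -1 80; python3 -c "
from h import *
want((.5805,-.0815,.20)); want((.5805,-.0815,.064))"
```

```text
time_s: 1.58
position: [0.3239, 0.2654, 0.2315]
tool_rot: [0.017, 1.0, 0.0, 0.001]
wrist_force: [0.8, 0.3, 0.5]
width: 0.0855
finger_force: 0.0
t 1.57 shift [-1.072 -1.353  0.126] turn [0.0002 0.0004 0.0002]
t 1.57 shift [-1.071 -1.353  0.67 ] turn [0.0002 0.0004 0.0002]
```

```bash
python3 -m jog '-0.15 -0.19 0 0 0 0; -0.3 -0.38 0 0 0 0; -0.45 -0.57 0 0 0 0; -0.6 -0.76 0 0 0 0; -0.75 -0.95 0 0 0 0'; python3 -m jog '-0.12 -0.15 0 0 0 0; -0.22 -0.28 0 0 0 0; -0.3 -0.38 0 0 0 0; -0.32 -0.4 0 0 0 0; -0.32 -0.4 0 0 0 0';  python3 -c "
from h import *
want((.5805,-.0815,.20)); want((.5805,-.0815,.064))"
```

```text
time_s: 2.2
position: [0.5033, 0.0213, 0.2316]
tool_rot: [0.017, 1.0, 0.0, 0.001]
wrist_force: [0.7, 0.5, 0.1]
width: 0.0853
finger_force: 0.0
time_s: 2.82
position: [0.5785, -0.0793, 0.2311]
tool_rot: [0.017, 1.0, 0.0, -0.0]
wrist_force: [0.2, -0.2, 0.9]
width: 0.0853
finger_force: 0.0
t 2.83 shift [-0.008 -0.009  0.124] turn [ 0.0002 -0.0003 -0.0001]
t 2.83 shift [-0.009 -0.009  0.668] turn [ 0.0002 -0.0003 -0.0001]
```

```bash
python3 -m jog '-0.01 -0.01 0.15 0 0 0; -0.01 -0.01 0.35 0 0 0; -0.01 -0.01 0.53 0 0 0; -0.01 -0.01 0.64 0 0 0; -0.01 -0.01 0.668 0 0 0'; python3 -m jog '0 0 0 0 0 0; 0 0 0 0 0 0; 0 0 0 0 0 0; 0 0 0 0 0 0; 0 0 0 0 0 0' 1 80; python3 -m jog '0 0 0 0 0 0; 0 0 0 0 0 0; 0 0 0 0 0 0'
```

```text
time_s: 3.45
position: [0.5786, -0.0802, 0.0621]
tool_rot: [0.016, 1.0, 0.001, -0.002]
wrist_force: [-0.3, -1.1, -0.3]
width: 0.0855
finger_force: 0.0
time_s: 4.08
position: [0.5821, -0.0823, 0.0657]
tool_rot: [0.017, 1.0, -0.0, 0.001]
wrist_force: [-0.5, 1.3, 4.7]
width: 0.0128
finger_force: 79.8
time_s: 4.45
position: [0.5821, -0.0823, 0.0657]
tool_rot: [0.017, 1.0, -0.0, 0.001]
wrist_force: [0.4, 0.2, 4.5]
width: 0.0127
finger_force: 79.9
```

```bash
python3 -m jog '0 0 -0.02 0 0 0; 0 0 -0.06 0 0 0; 0 0 -0.12 0 0 0; 0 0 -0.19 0 0 0; 0 0 -0.27 0 0 0' 1 100; python3 -m jog '0 0 -0.08 0 0 0; 0 0 -0.16 0 0 0; 0 0 -0.24 0 0 0; 0 0 -0.31 0 0 0; 0 0 -0.37 0 0 0';python3 -m jog '0 0 -0.06 0 0 0; 0 0 -0.11 0 0 0; 0 0 -0.14 0 0 0; 0 0 -0.15 0 0 0; 0 0 -0.15 0 0 0'
python3 - <<'E'
from h import *
want((.50,-.08,.26)); want((.50,-.08,.26),(0,24)); want((.50,-.08,.26),(24,24))
im,d=read_camera('side'); cv2.imwrite('pics/s1.png',cv2.resize(im[100:340,160:480,::-1],(800,600)))
E
```

```text
time_s: 5.08
position: [0.5813, -0.0822, 0.1333]
tool_rot: [0.017, 1.0, -0.0, 0.0]
wrist_force: [0.3, -0.1, -3.1]
width: 0.0122
finger_force: 97.5
time_s: 5.7
position: [0.5814, -0.0822, 0.226]
tool_rot: [0.017, 1.0, -0.0, 0.001]
wrist_force: [-0.5, -0.4, -2.8]
width: 0.0122
finger_force: 97.5
time_s: 6.32
position: [0.5811, -0.0821, 0.2615]
tool_rot: [0.017, 1.0, 0.0, -0.0]
wrist_force: [0.0, 0.1, -2.4]
width: 0.0122
finger_force: 97.5
t 6.33 shift [ 0.324 -0.003  0.006] turn [ 0.     -0.0002 -0.0001]
t 6.33 shift [ 0.324 -0.003  0.006] turn [ 0.1334 -0.0002 -0.    ]
t 6.33 shift [ 0.324 -0.003  0.006] turn [ 0.1334  0.1331 -0.    ]
```

View pics/s1.png

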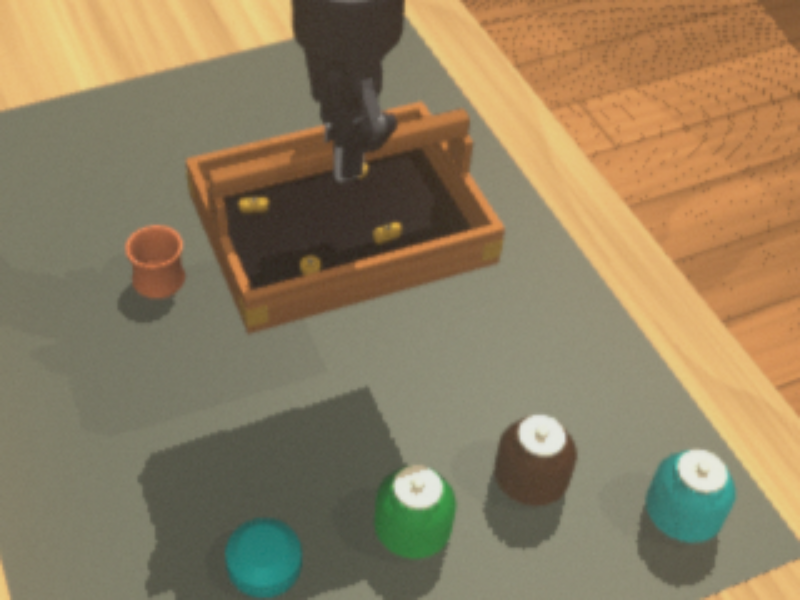

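The tray is held level at z ≈ 0.26, with fittings visible at (253,205), (388,232), (310,265) and (360,170). I'll move it back slightly, then tilt towards +y.

```bash
python3 -m jog '0.03 0 0 0 0 0; 0.09 0 0 0 0 0; 0.17 0 0 0 0 0; 0.24 0 0 0 0 0; 0.29 0 0 0 0 0'; python3 -m jog '0.03 0 0 0 0 0; 0.035 0 0 0.01 0 0; 0.035 0 0 0.025 0 0; 0.035 0 0 0.04 0 0; 0.035 0 0 0.055 0 0';python3 -m jog '0 0 0 0.015 0 0; 0 0 0 0.03 0 0; 0 0 0 0.045 0 0; 0 0 0 0.06 0 0; 0 0 0 0.07 0 0'; python3 -m jog '0 0 0 0 0 0; 0 0 0 0 0 0; 0 0 0 0 0 0; 0 0 0 0 0 0'
python3 - <<'E'
from h import *
for t in [(0,22),(10,16),(22,10),(20,20)]: want((.50,-.08,.26),t)
im,d=read_camera('side'); a=im[100:340,160:480,::-1]
im,d=read_camera('top'); b=im[100:340,150:470,::-1]
cv2.imwrite('pics/s2.png',cv2.resize(np.vstack([a,b]),(800,600)) if 0 else cv2.resize(np.hstack([a,b]),(800,300),interpolation=cv2.INTER_AREA) if 0 else np.vstack([cv2.resize(a,(400,300)),cv2.resize(b,(400,300))]))
E
```

```text
time_s: 7.0
position: [0.5074, -0.0795, 0.2617]
tool_rot: [0.017, 1.0, 0.0, -0.0]
wrist_force: [-0.1, 0.7, -3.1]
width: 0.0121
finger_force: 97.6
time_s: 7.62
position: [0.5005, -0.079, 0.2617]
tool_rot: [0.017, 0.996, -0.087, -0.001]
wrist_force: [-0.2, -0.5, -2.6]
width: 0.0124
finger_force: 97.6
time_s: 8.25
position: [0.5004, -0.0785, 0.2615]
tool_rot: [0.016, 0.981, -0.195, -0.003]
wrist_force: [0.4, 0.3, -3.2]
width: 0.0121
finger_force: 97.7
time_s: 8.75
position: [0.5, -0.0796, 0.262]
tool_rot: [0.017, 0.981, -0.195, -0.003]
wrist_force: [-1.3, 0.6, -3.6]
width: 0.0125
finger_force: 97.8
t 8.75 shift [-0.     0.002  0.008] turn [-0.0028  0.     -0.0003]
t 8.75 shift [-0.     0.002  0.008] turn [-0.0357  0.0544 -0.0111]
t 8.75 shift [-0.     0.002  0.008] turn [-0.0678  0.12   -0.0241]
t 8.75 shift [-0.     0.002  0.008] turn [-0.0126  0.1084 -0.0218]
```

View pics/s2.png

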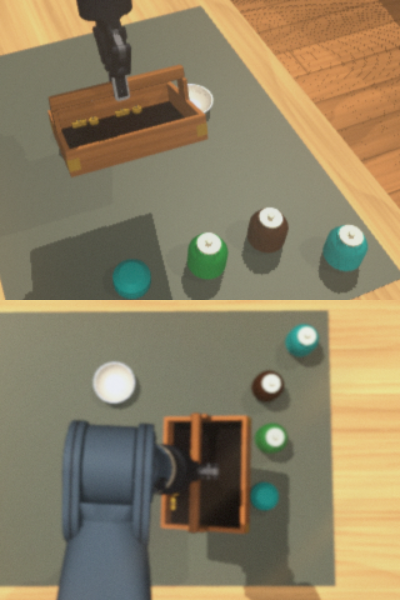

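All four fittings now line the +y wall: side view at x ≈ 78, 94, 122 and 137. Next I tilt towards +x.

```bash
python3 -m jog '0 0 0 -0.008 0.013 -0.003; 0 0 0 -0.017 0.027 -0.006; 0 0 0 -0.026 0.04 -0.008; 0 0 0 -0.036 0.054 -0.011; 0 0 0 -0.044 0.07 -0.014'; python3 -c "
from h import *
want((.50,-.08,.26),(23,11))"
```

```text
time_s: 9.48
position: [0.5004, -0.0797, 0.2622]
tool_rot: [0.017, 0.986, -0.124, -0.114]
wrist_force: [0.1, -0.1, -3.2]
width: 0.0123
finger_force: 97.8
t 9.47 shift [-0.001  0.001  0.009] turn [-0.0183  0.0556 -0.0093]
```

```bash
python3 -m jog '0 0 0 -0.004 0.013 -0.002; 0 0 0 -0.009 0.027 -0.004; 0 0 0 -0.014 0.041 -0.007; 0 0 0 -0.018 0.055 -0.009; 0 0 0 -0.018 0.055 -0.009';  python3 -m jog '0 0 0 0 0 0; 0 0 0 0 0 0; 0 0 0 0 0 0; 0 0 0 0 0 0'
python3 - <<'E'
from h import *
for t in [(20,20),(22,21)]: want((.50,-.08,.26),t)
im,d=read_camera('side'); a=im[110:260,170:370,::-1]
im,d=read_camera('top'); b=im[170:320,230:430,::-1]
cv2.imwrite('pics/s3.png',np.vstack([cv2.resize(a,(400,300)),cv2.resize(b,(400,300))]))
E
```

```text
time_s: 10.1
position: [0.5009, -0.08, 0.2607]
tool_rot: [0.017, 0.975, -0.093, -0.2]
wrist_force: [0.6, 0.2, -4.0]
width: 0.0126
finger_force: 97.8
time_s: 10.6
position: [0.4999, -0.0793, 0.2621]
tool_rot: [0.017, 0.975, -0.093, -0.199]
wrist_force: [0.2, -0.1, -3.0]
width: 0.0123
finger_force: 97.8
t 10.6 shift [-0.004 -0.001  0.008] turn [ 0.0481 -0.0149  0.0112]
t 10.6 shift [-0.004 -0.001  0.008] turn [ 0.0536 -0.0037  0.0112]
```

View pics/s3.png

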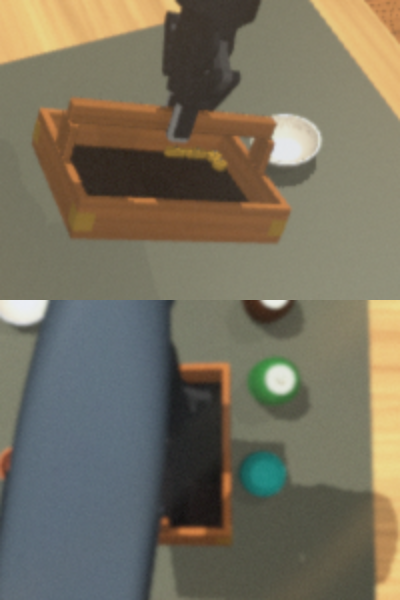

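All fittings slid along to the +x,+y corner (side view x 165-228, y 150-165). Now I add the +y tilt back and measure where they lie in the tray frame.

```bash
python3 -m jog '0 0 0 0.01 -0.001 0.002; 0 0 0 0.024 -0.002 0.005; 0 0 0 0.038 -0.003 0.008; 0 0 0 0.053 -0.003 0.011; 0 0 0 0.053 -0.003 0.011';  python3 -m jog '0 0 0 0 0 0; 0 0 0 0 0 0; 0 0 0 0 0 0'
cat >> h.py <<'E'
def inspect(name):
    o=get_obs(); T=R.from_quat(o['tool_rot']); im,d=read_camera('side'); c,f,M,t=cam('side')
    B=T*R.from_matrix(np.diag([-1.,1,-1])); O=o['position']+B.apply([-.0015,.0,-.0655])   # tray origin
    hsv=cv2.cvtColor(im,cv2.COLOR_RGB2HSV); m=cv2.inRange(hsv,(18,110,110),(35,255,255))
    n=B.apply([0,0,1]); v,u=np.nonzero(m); C=-t@M
    rays=np.stack([(u-c['cx'])/f,(v-c['cy'])/f,np.ones(len(u))],-1)@M
    s=((O+.014*n-C)@n)/(rays@n); L=B.inv().apply(C+s[:,None]*rays-O)
    k=(abs(L[:,0])<.1)&(abs(L[:,1])<.075); print('brass px in tray frame:',k.sum())
    if k.any(): print('x pct',np.percentile(L[k,0],[0,5,50,95,100]).round(3),'y',np.percentile(L[k,1],[0,5,50,95,100]).round(3))
    pts=np.array([O+B.apply([x,y,.006]) for x,y in [(.096,.071),(.096,-.071),(-.096,-.071),(-.096,.071)]])
    pc=pts@M.T+t; uv=pc[:,:2]/pc[:,2:]*f+[c['cx'],c['cy']]
    z=4;a=cv2.resize(im[110:260,170:370,::-1],None,fx=z,fy=z,interpolation=cv2.INTER_CUBIC)
    cv2.polylines(a,[((uv-[170,110])*z).astype(np.int32)],True,(255,0,255),1); cv2.imwrite(name,a)
    tr=find_in('dish','side'); D=c2w('side',tr[0]['position']); print('dish',D.round(3),'corner dists',np.linalg.norm(pts-D,axis=1).round(3)); print('corners z',pts[:,2].round(3),'t',o['time_s'],o['position'])
E
python3 -c "
from h import *
inspect('pics/s4.png')"
```

```text
time_s: 11.32
position: [0.4998, -0.0781, 0.2613]
tool_rot: [0.015, 0.965, -0.177, -0.195]
wrist_force: [-0.2, -0.5, -2.9]
width: 0.012
finger_force: 97.8
time_s: 11.7
position: [0.5, -0.0796, 0.2619]
tool_rot: [0.017, 0.965, -0.177, -0.194]
wrist_force: [-1.1, 0.0, -3.3]
width: 0.0119
finger_force: 97.8
brass px in tray frame: 231
x pct [-0.1   -0.097  0.051  0.093  0.099] y [-0.074 -0.071  0.047  0.068  0.073]Traceback (most recent call last):
  File "<string>", line 3, in <module>
    inspect('pics/s4.png')
    ~~~~~~~^^^^^^^^^^^^^^^
  File "h.py", line 35, in inspect
    tr=find_in('dish','side'); D=c2w('side',tr[0]['position']); print('dish',D.round(3),'corner dists',np.linalg.norm(pts-D,axis=1).round(3)); print('corners z',pts[:,2].round(3),'t',o['time_s'],o['position'])
                                            ~~^^^
IndexError: list index out of range
```

View pics/s4.png

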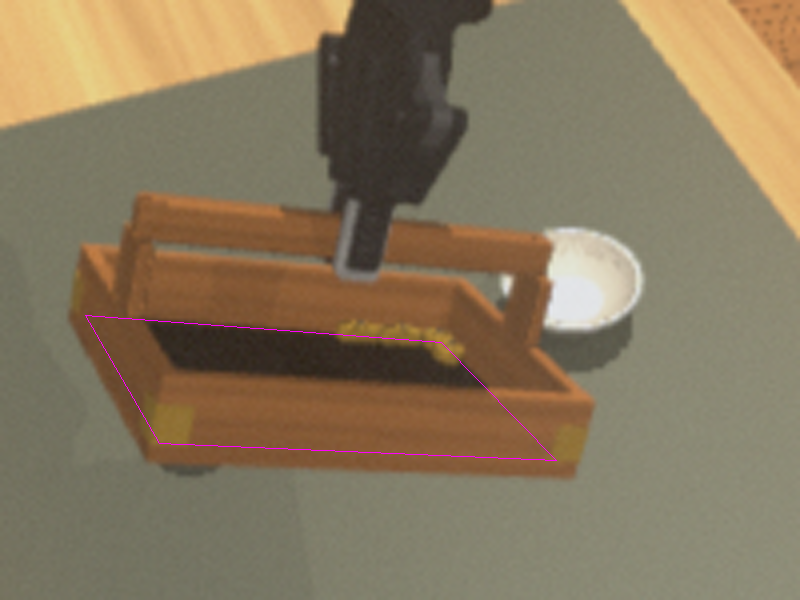

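The fittings sit together in the goal corner at (340-460, 330-355). They form a row along the +y wall, with one rose on the +x wall. I'll hold still, then check that they're at rest and count them.

```bash
python3 - <<'E'
from h import *
a,_=read_camera('side'); np.save('a.npy',a)
E
python3 -m jog '0 0 0 0 0 0; 0 0 0 0 0 0; 0 0 0 0 0 0; 0 0 0 0 0 0; 0 0 0 0 0 0'; python3 -m jog '0 0 0 0 0 0; 0 0 0 0 0 0; 0 0 0 0 0 0; 0 0 0 0 0 0; 0 0 0 0 0 0'
python3 - <<'E'
from h import *
a=np.load('a.npy').astype(int); b,_=read_camera('side')
s=np.s_[185:205,245:295]; print('mean diff',abs(a[s]-b[s]).mean(),'bg',abs(a[300:400,300:500]-b[300:400,300:500]).mean())
cv2.imwrite('pics/s5.png',cv2.resize(b[175:215,235:305,::-1],(700,400),interpolation=cv2.INTER_CUBIC))
E
```

```text
time_s: 12.48
position: [0.5, -0.0793, 0.2618]
tool_rot: [0.016, 0.965, -0.177, -0.194]
wrist_force: [0.0, 0.1, -3.1]
width: 0.0124
finger_force: 97.8
time_s: 13.1
position: [0.4999, -0.0793, 0.2618]
tool_rot: [0.016, 0.965, -0.177, -0.194]
wrist_force: [-0.2, -0.0, -3.6]
width: 0.0125
finger_force: 97.8
mean diff 2.371 bg 1.4002166666666667
```

View pics/s5.png

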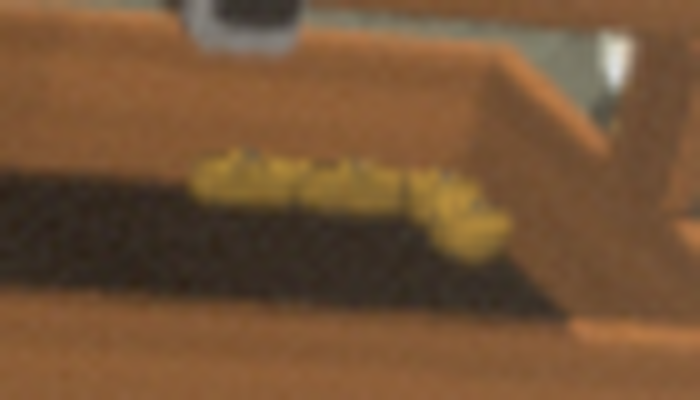

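All four are together at rest: toggles at x ≈ 245 and 350, roses at about 445 and 470 in the corner.

```bash
python3 -c "
from cell import *
print(hand_in())"
```

```text
the job is handed in; nothing more can be done
None
```

The job is handed in: the tray is held steady about 13 cm clear of the table, tilted about 30° down towards the corner nearest the white dish, with all four fittings at rest there in a close row, the farthest centred about 5 cm from the corner.

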